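Mirror a row of files for a left-handed jeweller

ROBOT

A 7-joint arm with a two-finger parallel gripper is mounted at the origin on the work surface. World frame = base frame: x ahead of the robot, y to its left, z up, the work surface at z = 0. Lengths are in m, angles in rad, forces in N, time in s.
With the tool pointing down it reaches from about 0.4 to 0.9 m from the base axis. Payload 5.5 kg.
Tool frame: the origin (TCP) lies on the mounting face of the last link; the fingertips stand manip.tip_reach ahead of it and the grasp point (between the pads) lies 159 mm ahead of it (manip.tip_reach is the distance from the TCP to the fingertips, in m); z points along the fingers, y is the line along which they close (so a half turn about z gives the same grasp; the last joint's range is limited). The gripper opens to 92 mm and grips with 3 to 60 N. Pads are 19 mm wide; open, the fingers measure 130 mm over their backs; the gripper's body (75 mm by 190 mm) begins 47 mm behind the grasp point.
Start: joints at [-0.864, 0.501, -0.427, 1.55, 0.221, 1.138, -0.21], TCP at [0.279, 0.587, 0.405] pointing down, gripper open.
Joint ranges: [-2.88, 2.88], [-0.31, 2.03], [-1.54, 1.56], [0.2, 2.42], [-1.41, 4.55], [0.19, 2.02], [-2.57, 2.57]. Speed limits (rad/s): [2.57, 2.57, 3.14, 3.14, 3.14, 3.14, 3.14].

INTERFACE

Orientations are given as a 3x3 rotation matrix whose columns are the frame's x, y, z axes.
In Python, from plant import manip, snapshot, get_calibration, workorder gives the robot as it stands.
- The arm moves only by the shell command python3 -m handwheel 'ROWS' [FORCE]. ROWS is JSON, a list of rows, each an object with "angular": the turn, a rotation vector about the tool's x, y, z as a fraction of full scale, a list of three; "delta_pos": the shift along the tool's x, y, z as a fraction of full scale, a list of three; "grip": the opening, from 0 (shut) to 1 (fully open). A call has exactly 10 rows; each row is the pose to reach, as a shift and turn from the pose commanded when the call began, along the tool's axes at that moment; what a row does not reach only later rows make up. Full scale, the value 1, is 200 mm for a shift and 0.5 rad for a turn. A row lasts 1/8 s, in which the tool goes at most 62.5 mm and 10.7 degrees, less where a joint would pass 70% of its speed; a pose out of reach is approached as far as the arm can. A call with a number of a shift or a turn outside -1 to 1 is refused whole. A call with a gripper value outside its range is refused whole. The fingers move at their own pace and stop on an object; FORCE is the grip in N (left out, the last holds). Time passes only in rows, so rows that repeat a pose let the fingers close, or fill a call up. It gives the time, the measured TCP pose, the force, the opening and the grip force at its end, in the units of the state.
- manip.state(): the state, without advancing time (a new reading comes with each control period).
- snapshot(name): name is "scene" or "top"; returns the picture (420x560x3 uint8, red, green, blue); there is no depth.
- get_calibration(name): a dict with "K" (3x3 intrinsics, pixels), "rvec" (rotation vector, rad) and "tvec" (3), from world to camera coordinates, as OpenCV has them. Camera axes: x right, y down, z forward; pixel columns grow to the right and rows downward; lengths in m; the calibration is good to about 2 mm. A picture is of the moment at which its call begins. get_calibration takes no time and is no camera call.
- workorder.job_done(): hands the job in; it is judged then, once.
The state is a dict: "t": time; "joints": joint angles; "qvel": joint speeds; "tau": joint torques, N m; "eef_pos": TCP position; "ee_rot": TCP orientation; "contact_force": force on the tool from outside, world axes, zero at the start; "torque": the same for the moment, N m; "finger_gap": finger opening in m; "grasp_force": force on a finger pad.
Only numpy, scipy, OpenCV 4.12 (cv2) and the standard library are available. Lean on these libraries where they do the work, as an engineer would, in place of code of your own. Each camera call takes 0.05 s, during which the arm holds its last target. There are 200 camera calls.

TASK

Move the four small files one by one from the full dark rack to the empty grey rack, in reverse order: the file nearest the white end block of the dark rack must end up farthest from the white end block of the grey rack, and so on along the row. Lay each file squarely across both rails, one to each pair of notches, settled in the notches with the handle centred over the rails as before; leave the pliers, the jar and the sharpening stone where they are.

Things in the scene. Friction and masses are not known exactly. Their poses are not given: they have to be found in the camera images.
- full_rack: dark wood rack, fixed, full at the start. Base board 10 mm thick, x -92 to 60, y +-131. Two rails along y, 14 thick, at x = -38 and 38, open between them. V notches in both at y = -90, -30, 30, 90: 34 wide, 12 deep, rims 49 above the table. Low white end block 152 x 22 x 20 across its +y end. Origin on the table under the row's middle; x along the files, away from the robot, y along the row
- empty_rack: empty grey-painted rack, fixed, no tabs; same form, sizes and axes as the full rack, its white end block also at its +y end. A handle laid across both rails within 14 mm of a notch rolls to the notch centre and rests with its axis 48 mm above the table. Either rack may stand on the robot's left or right, each turned up to 0.2 rad
- file_red: loose file: red round plastic handle (18 mm diameter, 120 long), brass ferrule, flat dark steel blade 9 wide ending 133 from the origin; about 60 g. Origin on the axis at mid-handle, where to grip; x along the file to the blade; may be rolled about x. Starts in a notch pair of the full rack, along its x, centred between the rails within 4 mm, axis 48 above the table
- file_yellow: loose file: yellow round plastic handle (18 mm diameter, 120 long), brass ferrule, flat dark steel blade 9 wide ending 133 from the origin; about 60 g. Origin on the axis at mid-handle, where to grip; x along the file to the blade; may be rolled about x. Starts in a notch pair of the full rack, along its x, centred between the rails within 4 mm, axis 48 above the table
- file_green: loose file: green round plastic handle (18 mm diameter, 120 long), brass ferrule, flat dark steel blade 9 wide ending 133 from the origin; about 60 g. Origin on the axis at mid-handle, where to grip; x along the file to the blade; may be rolled about x. Starts in a notch pair of the full rack, along its x, centred between the rails within 4 mm, axis 48 above the table
- file_blue: loose file: blue round plastic handle (18 mm diameter, 120 long), brass ferrule, flat dark steel blade 9 wide ending 133 from the origin; about 60 g. Origin on the axis at mid-handle, where to grip; x along the file to the blade; may be rolled about x. Starts in a notch pair of the full rack, along its x, centred between the rails within 4 mm, axis 48 above the table
- tab_red: red flat tab, 20 x 28 x 6 mm, fixed on the full rack's base board at its robot side (rack x = -78), in line with the notches where the red file starts; it stays and records that file's first place. Origin at the centre of its underside, axes as the rack's
- tab_yellow: yellow flat tab, 20 x 28 x 6 mm, fixed on the full rack's base board at its robot side (rack x = -78), in line with the notches where the yellow file starts; it stays and records that file's first place. Origin at the centre of its underside, axes as the rack's
- tab_green: green flat tab, 20 x 28 x 6 mm, fixed on the full rack's base board at its robot side (rack x = -78), in line with the notches where the green file starts; it stays and records that file's first place. Origin at the centre of its underside, axes as the rack's
- tab_blue: blue flat tab, 20 x 28 x 6 mm, fixed on the full rack's base board at its robot side (rack x = -78), in line with the notches where the blue file starts; it stays and records that file's first place. Origin at the centre of its underside, axes as the rack's
- pliers: bystander, loose: pliers with red handles lying flat, about 160 x 66 x 16; origin under the pivot, on the table
- jar: bystander, loose: lidded glass jar, diameter 60, height 75; origin at the centre of its underside
- oilstone: bystander, loose: grey sharpening stone, 50 x 120 x 22; origin at the centre of its underside
Things that resemble listed ones, but are neither listed nor needed, are in the scene too. Of the things shaped like the file_yellow, the yellow one is meant.

How it is judged:
By the outcome, as a careful person would: the job done as asked, in the order asked, and still so for the second after the job is handed in, with the robot touching nothing.
It also fails if it takes over 128 s, if anything falls off the work surface, if the arm or the gripper's body presses on something with over 40 N, if the wrist force passes 120 N, or if a joint passes its speed limit or range.

## Working session

There is one attempt and no reset: what is moved stays moved. The work goes in short steps, Python scripts to look and compute and a shell command to move; the robot and the scene stay as the last step left them, time stands still between calls to the robot, and variables do not carry over. Pictures are saved under pics/ and viewed, at most 14 in all, crops included, and the job is handed in when it is done.

```bash
mkdir -p pics; ls
python3 - <<'E'
from plant import manip, snapshot, get_calibration
import cv2
for n in("scene","top"):
    im=snapshot(n); cv2.imwrite(f"pics/{n}0.png",im[:,:,::-1]); c=get_calibration(n); print(n,c)
print(manip.state(),manip.tip_reach)
E
```

```text
pics
scene {'K': array([[485.62149523,   0.        , 279.12436343],
       [  0.        , 485.62149523, 202.98350197],
       [  0.        ,   0.        ,   1.        ]]), 'rvec': array([ 0.81845128,  2.39299156, -1.27566057]), 'tvec': array([ 0.40039691, -0.12425135,  1.72651831])}
top {'K': array([[498.65068018,   0.        , 283.14573398],
       [  0.        , 498.65068018, 213.30314664],
       [  0.        ,   0.        ,   1.        ]]), 'rvec': array([ 2.03226655, -2.17017983,  0.25601339]), 'tvec': array([0.0402202 , 0.52209706, 1.08782321])}
{'t': 0.1, 'joints': array([-0.86380815,  0.50177544, -0.42680076,  1.55135172,  0.22081837,
        1.13828   , -0.21026024]), 'qvel': array([-0.000421  , -0.00458689,  0.00046692, -0.00387684, -0.00175178,
       -0.00185893,  0.00114443]), 'tau': array([-1.12958055e-02, -5.67873001e+01, -5.83890393e+00, -2.79917121e+01,
       -6.90615666e-02,  2.42043030e-02,  3.99343628e-05]), 'eef_pos': array([0.27900018, 0.58672464, 0.4037652 ]), 'ee_rot': array([[-9.03170753e-01,  4.29280735e-01, -8.00298689e-04],
       [ 4.29281478e-01,  9.03169398e-01, -1.56536363e-03],
       [ 5.08248350e-05, -1.75734405e-03, -9.99998455e-01]]), 'contact_force': array([ 0.23839559, -0.737686  ,  0.27746763]), 'torque': array([-0.04080774,  0.02118335, -0.00920534]), 'grasp_force': 0.0, 'finger_gap': 0.09166745429994279} 0.178
```

View pics/top0.png

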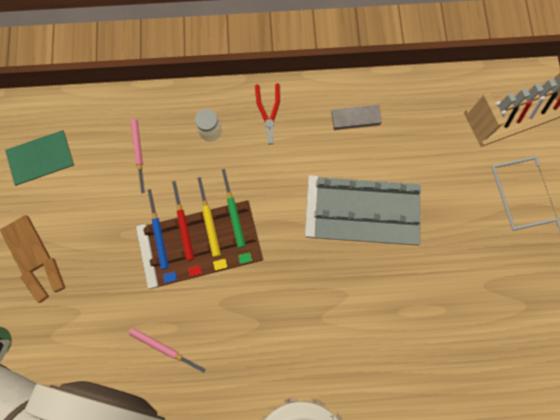

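View pics/scene0.png

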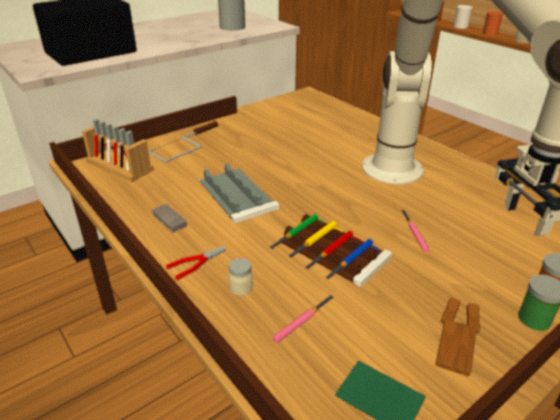

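Top view: full dark rack at about (200,243), its white block on the left (147,254). Along the row from the block come blue (158,243), red (184,233), yellow (210,230) and green (234,220). Empty grey rack at (365,212), with its block on the left (311,209). Lookalikes are the pink files at (137,150) and (160,345), loose on the table, and the small tools in the stand at (530,105). None of those are meant. Next I measure and check an enlarged crop.

```bash
cat > h.py <<'E'
import numpy as np, cv2
from plant import manip, snapshot, get_calibration
def ray(n,uv,z):
    c=get_calibration(n);R=cv2.Rodrigues(c["rvec"])[0];o=-R.T@c["tvec"]
    uv=np.atleast_2d(np.float64(uv));d=np.c_[uv,np.ones(len(uv))]@np.linalg.inv(c["K"]).T@R
    return (o+d*((z-o[2])/d[:,2])[:,None])[:,:2]
def proj(n,P):
    c=get_calibration(n);return cv2.projectPoints(np.float64(P),c["rvec"],c["tvec"],c["K"],None)[0][:,0]
HUE=dict(red=(174,6),yellow=(20,34),green=(55,85),blue=(105,125))
def blobs(n,im,name,roi,amin=15):
    h=cv2.cvtColor(im,cv2.COLOR_RGB2HSV);a,b=HUE[name];H=h[...,0]
    m=((H>=a)&(H<=b) if a<b else (H>=a)|(H<=b))&(h[...,1]>170)&(h[...,2]>70)
    k=np.zeros_like(m);x0,y0,x1,y1=roi;k[y0:y1,x0:x1]=1;m&=k
    N,L,S,C=cv2.connectedComponentsWithStats(m.astype(np.uint8))
    out=[]
    for i in range(1,N):
        if S[i,4]<amin: continue
        p=np.argwhere(L==i)[:,::-1]
        out.append((S[i,4],p))
    return sorted(out,key=lambda t:-t[0])
def axis(xy):
    c=xy.mean(0);w,v=np.linalg.eigh(np.cov((xy-c).T));d=v[:,1]*np.sign(v[0,1])
    s=(xy-c)@d
    return c,np.arctan2(d[1],d[0]),s.max()-s.min(),c+d*(s.max()+s.min())/2
E
python3 - <<'E'
from h import *
im=cv2.imread("pics/top0.png")[:,:,::-1].copy()
for c in HUE:
    for a,p in blobs("top",im,c,(130,160,270,300)):
        ce,th,L,mid=axis(ray("top",p,0.048 if a>100 else .016)); print(c,a,p.mean(0).round(1),ce.round(4),mid.round(4),th.round(3),L.round(3))
crop=np.vstack([cv2.resize(im[165:295,130:430],(800,347),interpolation=cv2.INTER_CUBIC)])
cv2.imwrite("pics/crop1.png",crop[:,:,::-1])
h=cv2.cvtColor(im,cv2.COLOR_RGB2HSV)
# grey+white
m=((h[...,1]<75)&(h[...,2]>60)).astype(np.uint8)
k=np.zeros_like(m);k[160:260,295:435]=1;k[200:295,130:165]=1;m&=k
m=cv2.morphologyEx(m,cv2.MORPH_OPEN,np.ones((3,3)))
cs,_=cv2.findContours(m,cv2.RETR_EXTERNAL,2)
for c in cs:
    if cv2.contourArea(c)>100:
        b=cv2.boxPoints(cv2.minAreaRect(c));print(cv2.contourArea(c),b.round(1).tolist(),ray("top",b,.010).round(4).tolist())
w=((h[...,1]<50)&(h[...,2]>185)).astype(np.uint8)&k
for c in cv2.findContours(w,cv2.RETR_EXTERNAL,2)[0]:
    if cv2.contourArea(c)>60:
        b=cv2.boxPoints(cv2.minAreaRect(c));print("white",b.round(1).tolist(),ray("top",b,.020).round(4).tolist())
E
```

```text
red 426 [185.  235.9] [0.4883 0.235 ] [0.4913 0.2356] 0.184 0.121
red 124 [194.7 270.6] [0.4065 0.2146] [0.4066 0.2142] -1.41 0.03
yellow 456 [210.8 231.1] [0.4956 0.1752] [0.4986 0.1758] 0.184 0.125
yellow 134 [219.7 264.2] [0.4174 0.1575] [0.4175 0.1572] -1.389 0.031
green 188 [235.5 221.9] [0.5136 0.1175] [0.5136 0.1175] 0.189 0.116
blue 309 [159.6 243.5] [0.4742 0.2935] [0.4754 0.2937] 0.187 0.117
blue 80 [169.6 277. ] [0.3996 0.2785] [0.3997 0.2784] -1.403 0.025
570.0 [[135.10000610351562, 225.10000610351562], [145.8000030517578, 223.10000610351562], [158.10000610351562, 286.6000061035156], [147.39999389648438, 288.70001220703125]] [[0.5297, 0.3607], [0.5332, 0.3351], [0.3797, 0.3069], [0.3766, 0.3318]]
6737.0 [[303.79998779296875, 236.60000610351562], [308.20001220703125, 174.5], [423.20001220703125, 182.5], [418.8999938964844, 244.6999969482422]] [[0.4756, -0.0404], [0.6295, -0.0628], [0.5905, -0.3421], [0.4383, -0.3117]]
white [[135.8000030517578, 225.8000030517578], [144.60000610351562, 224.10000610351562], [156.5, 285.70001220703125], [147.8000030517578, 287.3999938964844]] [[0.5257, 0.356], [0.5285, 0.3352], [0.381, 0.308], [0.3784, 0.3282]]
white [[304.8999938964844, 234.89999389648438], [308.29998779296875, 175.5], [317.29998779296875, 176.0], [313.8999938964844, 235.39999389648438]] [[0.4775, -0.0428], [0.6236, -0.0621], [0.6209, -0.0838], [0.4749, -0.0639]]
```

View pics/crop1.png

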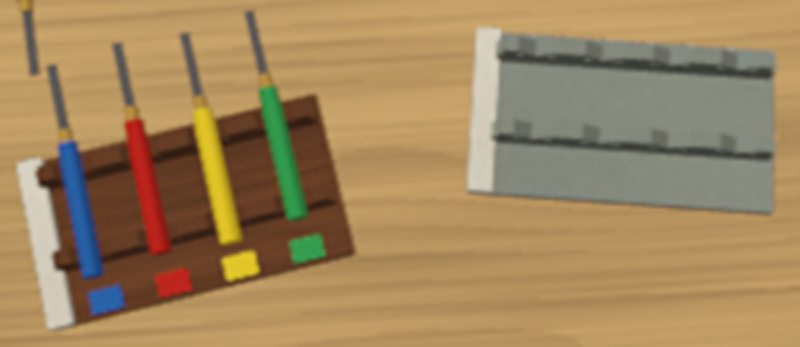

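The crop shows blue, red, yellow and green in order from the white block, each with a matching tab below it. The grey rack's notches show as darker patches. The handles are saturated blue, red, yellow and green, so the pink lookalikes are ruled out. Next I refine the grey rack's pose from its white block and its notch spots.

```bash
cat >> h.py <<'E'
def R2(t): return np.array([[np.cos(t),-np.sin(t)],[np.sin(t),np.cos(t)]])
E
python3 - <<'E'
from h import *
im=cv2.imread("pics/top0.png")[:,:,::-1].copy()
c=get_calibration("top");R=cv2.Rodrigues(c["rvec"])[0];print("cam",(-R.T@c["tvec"]).round(3))
g=im.mean(2)
o=np.array([.5465,-.2061]);t=-.131
# notch spots: darkest-smooth patch near the predicted notch, weighted centroid, z~.041 (mid notch)
L=[];W=[]
for x in(-.038,.038):
  for y in(-.09,-.03,.03,.09):
    p=proj("top",[[*(o+R2(t)@[x,y]),.043]])[0]
    u0,v0=p.round().astype(int);w=g[v0-4:v0+5,u0-10:u0+11]
    col=w[1:7].mean(0);d=np.clip(np.percentile(col,80)-col-3,0,None);u=u0-10+(d*np.arange(21)).sum()/d.sum()
    print(p.round(1),round(u,1)); L.append((x,y));W.append(ray("top",[[u,p[1]]],.043)[0])
W=np.array(W);print(((W-o)@R2(t)-np.array(L)).round(4).tolist())
v=cv2.resize(im[165:255,295:430],(800,533),interpolation=cv2.INTER_CUBIC)
k=800/135
def ln(P,col): cv2.polylines(v,[((proj("top",P)-[295,165]+.5)*k).astype(np.int32)],True,col,1)
B=lambda xs,ys,z:[[*(o+R2(t)@[x,y]),z] for x,y in zip(xs,ys)]
ln(B([-.092,.06,.06,-.092],[-.131,-.131,.131,.131],.010),(255,0,0))
ln(B([-.092,.06,.06,-.092],[.153,.153,.131,.131],.020),(0,0,255))
for x in(-.038,.038):
  for y in(-.09,-.03,.03,.09): ln(B([x-.007,x-.007,x+.007,x+.007],[y-.017,y+.017,y+.017,y-.017],.049),(255,255,0))
cv2.imwrite("pics/grey.png",v[:,:,::-1])
E
```

```text
cam [0.259 0.026 1.179]
[410.4 218.1] 402.5
[384.7 216.4] 377.1
[359.  214.8] 351.3
[333.4 213.1] 325.6
[410.6 186.9] 403.1
[385.3 185.3] 377.5
[360.  183.7] 352.3
[334.8 182.1] 327.3
[[-0.0012, 0.0184], [-0.0012, 0.0177], [-0.0012, 0.0181], [-0.0012, 0.0183], [-0.0012, 0.0176], [-0.0012, 0.0183], [-0.0012, 0.0182], [-0.0012, 0.0178]]
```

View pics/grey.png

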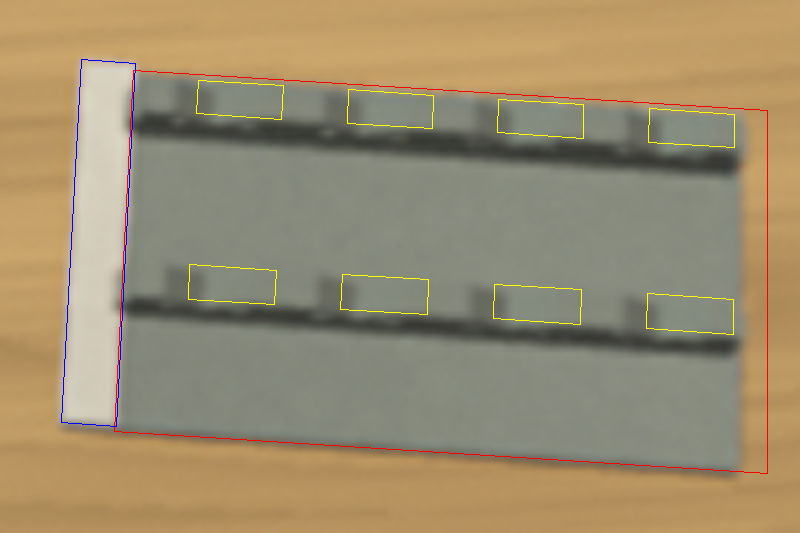

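The overlay fits the near edge and the white block. The board's right end at (740,470) shows the block straddles the y=131 end, so I shift the origin by 10.5 mm to (0.548, -0.196) with yaw -0.131. Now a planner that prints offsets in tool axes and units.

```bash
cat >> h.py <<'E'
from scipy.spatial.transform import Rotation as Ro
G=np.array([.5479,-.1957]);TG=-.131;TF=.186
def dst(y,dx=0): return G+R2(TG)@[dx,y]
def plan(*T):
    "each target: x,y,ztcp,yaw of file axis; prints offsets as fraction, tool axes"
    s=manip.state();R=s["ee_rot"];p=s["eef_pos"]
    print("now",round(s["t"],2),p.round(4),"gap",round(s["finger_gap"],4),"F",s["contact_force"].round(1))
    for x,y,z,t in T:
        b=t+np.pi if True else t
        Rt=np.array([[np.cos(b),np.sin(b),0],[np.sin(b),-np.cos(b),0],[0,0,-1.]])
        print((R.T@(np.array([x,y,z])-p)/.2).round(3),(Ro.from_matrix(R.T@Rt).as_rotvec()/.5).round(3))
E
python3 - <<'E'
from h import *
plan((.4754,.2937,.30,TF),(.4754,.2937,.207,TF))
E
```

```text
now 0.1 [0.279  0.5867 0.4038] gap 0.0917 F [ 0.2 -0.7  0.3]
[-1.516 -0.901  0.52 ] [-3.000e-03 -1.000e-03 -1.259e+00]
[-1.516 -0.9    0.985] [-3.000e-03 -1.000e-03 -1.259e+00]
```

```bash
python3 -m handwheel '[{"angular":[0,0,-0.1],"delta_pos":[-0.15,-0.09,0.05],"grip":0.43},{"angular":[0,0,-0.25],"delta_pos":[-0.3,-0.18,0.1],"grip":0.43},{"angular":[0,0,-0.4],"delta_pos":[-0.45,-0.27,0.15],"grip":0.43},{"angular":[0,0,-0.5],"delta_pos":[-0.6,-0.36,0.2],"grip":0.43},{"angular":[0,0,-0.63],"delta_pos":[-0.75,-0.45,0.25],"grip":0.43},{"angular":[0,0,-0.7],"delta_pos":[-0.85,-0.54,0.3],"grip":0.43},{"angular":[0,0,-0.8],"delta_pos":[-0.95,-0.63,0.35],"grip":0.43},{"angular":[0,0,-0.9],"delta_pos":[-1,-0.72,0.4],"grip":0.43},{"angular":[0,0,-1],"delta_pos":[-1,-0.75,0.4],"grip":0.43},{"angular":[0,0,-1],"delta_pos":[-1,-0.75,0.4],"grip":0.43}]' 25
python3 -c "
from h import *
plan((.4754,.2937,.30,TF),(.4754,.2937,.207,TF))"
```

```text
t: 1.35
eef_pos: [0.3952, 0.3651, 0.3243]
ee_rot: [[-0.998, -0.055, -0.001], [-0.055, 0.998, -0.001], [0.001, -0.001, -1.0]]
contact_force: [-0.7, -0.5, -1.0]
finger_gap: 0.0396
grasp_force: 0.0
now 1.35 [0.3952 0.3651 0.3243] gap 0.0396 F [-0.7 -0.5 -1. ]
[-0.381 -0.378  0.121] [-0.001 -0.002 -0.262]
[-0.381 -0.378  0.586] [-0.001 -0.002 -0.262]
```

```bash
python3 -m handwheel '[{"angular":[0,0,-0.13],"delta_pos":[-0.2,-0.2,0.1],"grip":0.43},{"angular":[0,0,-0.262],"delta_pos":[-0.38,-0.38,0.1],"grip":0.43},{"angular":[0,0,-0.262],"delta_pos":[-0.381,-0.378,0.2],"grip":0.43},{"angular":[0,0,-0.262],"delta_pos":[-0.381,-0.378,0.3],"grip":0.43},{"angular":[0,0,-0.262],"delta_pos":[-0.381,-0.378,0.33],"grip":0.43},{"angular":[0,0,-0.262],"delta_pos":[-0.381,-0.378,0.33],"grip":0.43},{"angular":[0,0,-0.262],"delta_pos":[-0.381,-0.378,0.33],"grip":0.43},{"angular":[0,0,-0.262],"delta_pos":[-0.381,-0.378,0.33],"grip":0.43},{"angular":[0,0,-0.262],"delta_pos":[-0.381,-0.378,0.33],"grip":0.43},{"angular":[0,0,-0.262],"delta_pos":[-0.381,-0.378,0.33],"grip":0.43}]'
python3 - <<'E'
from h import *
plan((.4754,.2937,.207,TF),(.4754,.2937,.307,TF))
im=snapshot("scene");cv2.imwrite("pics/s1.png",cv2.resize(im[150:350,230:470],(720,600),interpolation=cv2.INTER_CUBIC)[:,:,::-1])
E
```

```text
t: 2.6
eef_pos: [0.4757, 0.2945, 0.259]
ee_rot: [[-0.983, -0.186, 0.0], [-0.186, 0.983, 0.0], [-0.0, 0.0, -1.0]]
contact_force: [-0.4, 0.2, -0.2]
finger_gap: 0.0396
grasp_force: 0.0
now 2.6 [0.4757 0.2945 0.259 ] gap 0.0396 F [-0.4  0.2 -0.2]
[ 0.002 -0.003  0.26 ] [0.    0.001 0.002]
[ 0.002 -0.003 -0.24 ] [0.    0.001 0.002]
```

View pics/s1.png

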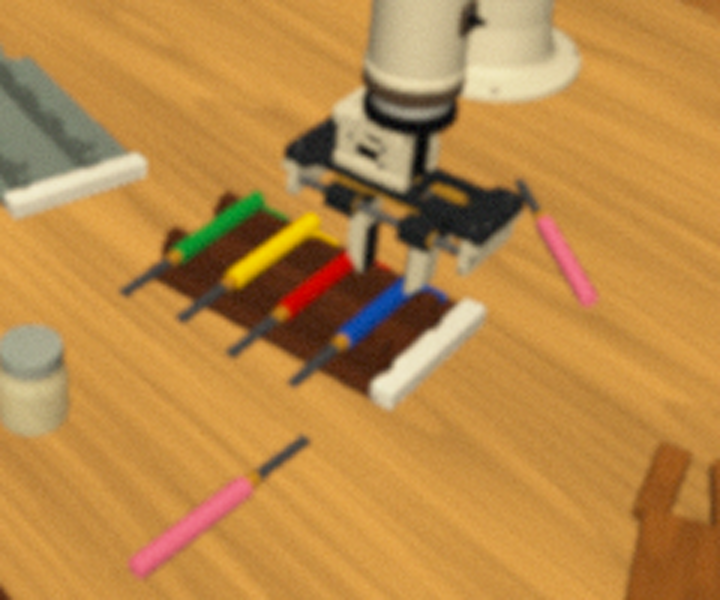

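The open fingers, at (363,245) and (418,265) in the crop, hang over blue (400,300) with clearance to red. I descend, close and lift.

```bash
python3 -m handwheel '[{"angular":[0,0,0],"delta_pos":[0,0,0.07],"grip":0.43},{"angular":[0,0,0],"delta_pos":[0,0,0.14],"grip":0.43},{"angular":[0,0,0],"delta_pos":[0,0,0.21],"grip":0.43},{"angular":[0,0,0],"delta_pos":[0,0,0.26],"grip":0.43},{"angular":[0,0,0],"delta_pos":[0,0,0.26],"grip":0.43},{"angular":[0,0,0],"delta_pos":[0,0,0.26],"grip":0},{"angular":[0,0,0],"delta_pos":[0,0,0.26],"grip":0},{"angular":[0,0,0],"delta_pos":[0,0,0.26],"grip":0},{"angular":[0,0,0],"delta_pos":[0,0,0.26],"grip":0},{"angular":[0,0,0],"delta_pos":[0,0,0.26],"grip":0}]' 25
python3 -c "
from h import *
d=dst(-.09);print(d)
plan((.4754,.2937,.31,TF),(*d,.31,TG),(*d,.207,TG))"
```

```text
t: 3.9
eef_pos: [0.4762, 0.2934, 0.2072]
ee_rot: [[-0.983, -0.185, 0.001], [-0.185, 0.983, -0.002], [-0.0, -0.002, -1.0]]
contact_force: [0.3, -4.8, 6.2]
finger_gap: 0.0171
grasp_force: 25.0
[ 0.53614369 -0.28492886]
now 3.9 [0.4762 0.2934 0.2072] gap 0.0171 F [ 0.3 -4.8  6.2]
[ 0.004  0.001 -0.514] [-0.003  0.001  0.   ]
[ 0.241 -2.898 -0.509] [-0.003  0.001  0.634]
[ 0.241 -2.897  0.006] [-0.003  0.001  0.634]
```

```bash
python3 -m handwheel '[{"angular":[0,0,0],"delta_pos":[0,0,-0.1],"grip":0},{"angular":[0,0,0],"delta_pos":[0,0,-0.3],"grip":0},{"angular":[0,0,0],"delta_pos":[0,0,-0.5],"grip":0},{"angular":[0,0,0.05],"delta_pos":[0.02,-0.1,-0.51],"grip":0},{"angular":[0,0,0.1],"delta_pos":[0.03,-0.25,-0.51],"grip":0},{"angular":[0,0,0.15],"delta_pos":[0.04,-0.4,-0.51],"grip":0},{"angular":[0,0,0.2],"delta_pos":[0.05,-0.55,-0.51],"grip":0},{"angular":[0,0,0.25],"delta_pos":[0.06,-0.7,-0.51],"grip":0},{"angular":[0,0,0.3],"delta_pos":[0.07,-0.85,-0.51],"grip":0},{"angular":[0,0,0.35],"delta_pos":[0.08,-1,-0.51],"grip":0}]'
python3 -c "
from h import *
d=dst(-.09)
plan((*d,.31,TG),(*d,.207,TG))"
```

```text
t: 5.15
eef_pos: [0.4965, 0.0938, 0.3085]
ee_rot: [[-1.0, -0.011, -0.001], [-0.011, 1.0, 0.0], [0.001, 0.0, -1.0]]
contact_force: [0.3, -0.0, -0.6]
finger_gap: 0.0174
grasp_force: 25.0
now 5.15 [0.4965 0.0938 0.3085] gap 0.0174 F [ 0.3 -0.  -0.6]
[-0.177 -1.896 -0.008] [ 0.001 -0.001  0.284]
[-0.178 -1.896  0.507] [ 0.001 -0.001  0.284]
```

```bash
python3 -m handwheel '[{"angular":[0,0,0.04],"delta_pos":[-0.02,-0.13,0],"grip":0},{"angular":[0,0,0.08],"delta_pos":[-0.03,-0.26,0],"grip":0},{"angular":[0,0,0.12],"delta_pos":[-0.04,-0.4,0],"grip":0},{"angular":[0,0,0.16],"delta_pos":[-0.05,-0.55,0],"grip":0},{"angular":[0,0,0.2],"delta_pos":[-0.06,-0.7,0],"grip":0},{"angular":[0,0,0.24],"delta_pos":[-0.07,-0.85,0],"grip":0},{"angular":[0,0,0.284],"delta_pos":[-0.09,-0.95,0],"grip":0},{"angular":[0,0,0.284],"delta_pos":[-0.09,-1,0],"grip":0},{"angular":[0,0,0.284],"delta_pos":[-0.09,-1,0],"grip":0},{"angular":[0,0,0.284],"delta_pos":[-0.09,-1,0],"grip":0}]'
python3 -c "
from h import *
d=dst(-.09)
plan((*d,.24,TG),(*d,.207,TG))"
```

```text
t: 6.4
eef_pos: [0.5175, -0.1034, 0.3086]
ee_rot: [[-0.992, 0.128, -0.0], [0.128, 0.992, 0.001], [0.0, 0.001, -1.0]]
contact_force: [0.5, 0.7, -0.6]
finger_gap: 0.0174
grasp_force: 25.0
now 6.4 [ 0.5175 -0.1034  0.3086] gap 0.0174 F [ 0.5  0.7 -0.6]
[-0.208 -0.889  0.342] [ 0.002 -0.001  0.006]
[-0.208 -0.889  0.507] [ 0.002 -0.001  0.006]
```

```bash
python3 -m handwheel '[{"angular":[0,0,0],"delta_pos":[-0.04,-0.15,0],"grip":0},{"angular":[0,0,0],"delta_pos":[-0.08,-0.3,0],"grip":0},{"angular":[0,0,0],"delta_pos":[-0.12,-0.5,0],"grip":0},{"angular":[0,0,0],"delta_pos":[-0.16,-0.7,0],"grip":0},{"angular":[0,0,0.006],"delta_pos":[-0.2,-0.85,0],"grip":0},{"angular":[0,0,0.006],"delta_pos":[-0.208,-0.889,0.1],"grip":0},{"angular":[0,0,0.006],"delta_pos":[-0.208,-0.889,0.2],"grip":0},{"angular":[0,0,0.006],"delta_pos":[-0.208,-0.889,0.3],"grip":0},{"angular":[0,0,0.006],"delta_pos":[-0.208,-0.889,0.34],"grip":0},{"angular":[0,0,0.006],"delta_pos":[-0.208,-0.889,0.34],"grip":0}]'
python3 - <<'E'
from h import *
d=dst(-.09)
plan((*d,.207,TG))
im=snapshot("top");cv2.imwrite("pics/t2.png",cv2.resize(im[140:260,290:450],(800,600),interpolation=cv2.INTER_CUBIC)[:,:,::-1])
E
```

```text
t: 7.65
eef_pos: [0.5357, -0.2854, 0.2396]
ee_rot: [[-0.991, 0.131, -0.002], [0.131, 0.991, 0.001], [0.002, 0.001, -1.0]]
contact_force: [0.2, -0.2, -0.1]
finger_gap: 0.0173
grasp_force: 25.0
now 7.65 [ 0.5357 -0.2854  0.2396] gap 0.0173 F [ 0.2 -0.2 -0.1]
[-0.002  0.002  0.163] [ 0.002 -0.004 -0.001]
```

View pics/t2.png

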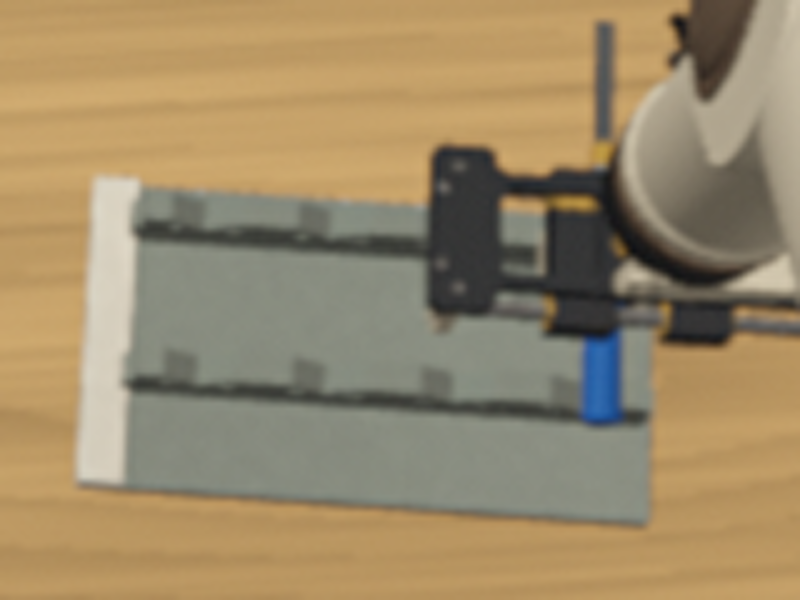

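The blue handle is above the last notch pair: its near end at (600,420) is right of the shaded notch face at (567,390), as parallax predicts. I lower it and release.

```bash
python3 -m handwheel '[{"angular":[0,0,0],"delta_pos":[0,0,0.04],"grip":0},{"angular":[0,0,0],"delta_pos":[0,0,0.08],"grip":0},{"angular":[0,0,0],"delta_pos":[0,0,0.12],"grip":0},{"angular":[0,0,0],"delta_pos":[0,0,0.15],"grip":0},{"angular":[0,0,0],"delta_pos":[0,0,0.157],"grip":0},{"angular":[0,0,0],"delta_pos":[0,0,0.157],"grip":0},{"angular":[0,0,0],"delta_pos":[0,0,0.157],"grip":0.3},{"angular":[0,0,0],"delta_pos":[0,0,0.157],"grip":0.43},{"angular":[0,0,0],"delta_pos":[0,0,0.157],"grip":0.43},{"angular":[0,0,0],"delta_pos":[0,0,0.157],"grip":0.43}]'
python3 -c "
from h import *
plan((.4913,.2356,.30,TF),(.4913,.2356,.207,TF))"
```

```text
t: 8.95
eef_pos: [0.5358, -0.2864, 0.2094]
ee_rot: [[-0.991, 0.132, 0.0], [0.132, 0.991, -0.0], [-0.0, -0.0, -1.0]]
contact_force: [0.1, -0.3, 0.1]
finger_gap: 0.0394
grasp_force: 0.0
now 8.95 [ 0.5358 -0.2864  0.2094] gap 0.0394 F [ 0.1 -0.3  0.1]
[ 0.566  2.558 -0.453] [-0.     0.    -0.637]
[0.566 2.558 0.012] [-0.     0.    -0.637]
```

Up and back towards red; then I check blue's placement before picking the next file.

```bash
python3 -m handwheel '[{"angular":[0,0,0],"delta_pos":[0,0,-0.15],"grip":0.43},{"angular":[0,0,0],"delta_pos":[0,0,-0.3],"grip":0.43},{"angular":[0,0,0],"delta_pos":[0,0,-0.45],"grip":0.43},{"angular":[0,0,-0.05],"delta_pos":[0.05,0.15,-0.45],"grip":0.43},{"angular":[0,0,-0.1],"delta_pos":[0.1,0.3,-0.45],"grip":0.43},{"angular":[0,0,-0.15],"delta_pos":[0.15,0.45,-0.45],"grip":0.43},{"angular":[0,0,-0.2],"delta_pos":[0.2,0.6,-0.45],"grip":0.43},{"angular":[0,0,-0.25],"delta_pos":[0.23,0.75,-0.45],"grip":0.43},{"angular":[0,0,-0.3],"delta_pos":[0.26,0.9,-0.45],"grip":0.43},{"angular":[0,0,-0.35],"delta_pos":[0.28,1,-0.45],"grip":0.43}]'
python3 -m handwheel '[{"angular":[0,0,-0.05],"delta_pos":[0.02,0.15,0],"grip":0.43},{"angular":[0,0,-0.1],"delta_pos":[0.04,0.3,0],"grip":0.43},{"angular":[0,0,-0.15],"delta_pos":[0.06,0.45,0],"grip":0.43},{"angular":[0,0,-0.2],"delta_pos":[0.07,0.6,0],"grip":0.43},{"angular":[0,0,-0.25],"delta_pos":[0.08,0.75,0],"grip":0.43},{"angular":[0,0,-0.28],"delta_pos":[0.09,0.9,0],"grip":0.43},{"angular":[0,0,-0.28],"delta_pos":[0.1,1,0],"grip":0.43},{"angular":[0,0,-0.28],"delta_pos":[0.1,1,0],"grip":0.43},{"angular":[0,0,-0.28],"delta_pos":[0.1,1,0],"grip":0.43},{"angular":[0,0,-0.28],"delta_pos":[0.1,1,0],"grip":0.43}]'
cat >> h.py <<'E'
def placed(im,names):
    for c in names:
        for a,p in blobs("top",im,c,(295,140,440,260),100):
            ce,th,L,mid=axis(ray("top",p,.048));l=R2(TG).T@np.array([ce-G,mid-G]).T
            print(c,a,"local cen/mid",l.T.round(4).tolist(),"yaw rel",round(th-TG,3),"L",round(L,3))
E
python3 - <<'E'
from h import *
im=snapshot("top");placed(im,["blue"]);cv2.imwrite("pics/t3.png",im[130:330,100:450][:,:,::-1].repeat(2,0).repeat(2,1))
plan((.4913,.2356,.25,TF),(.4913,.2356,.207,TF))
E
```

```text
t: 10.2
eef_pos: [0.5067, -0.0792, 0.2995]
ee_rot: [[-0.999, -0.045, 0.0], [-0.045, 0.999, 0.0], [-0.0, 0.0, -1.0]]
contact_force: [-0.5, 0.1, -0.1]
finger_gap: 0.0393
grasp_force: 0.0
t: 11.45
eef_pos: [0.4786, 0.1169, 0.2992]
ee_rot: [[-0.984, -0.179, -0.0], [-0.179, 0.984, -0.001], [0.0, -0.001, -1.0]]
contact_force: [0.1, 1.1, -0.7]
finger_gap: 0.0396
grasp_force: 0.0
blue 271 local cen/mid [[-0.003, -0.0909], [-0.0017, -0.0909]] yaw rel -0.009 L 0.115
now 11.5 [0.4786 0.117  0.2993] gap 0.0394 F [ 1.   0.4 -1.3]
[-0.169  0.572  0.246] [-0.001 -0.    -0.011]
[-0.169  0.572  0.461] [-0.001 -0.    -0.011]
```

View pics/t3.png

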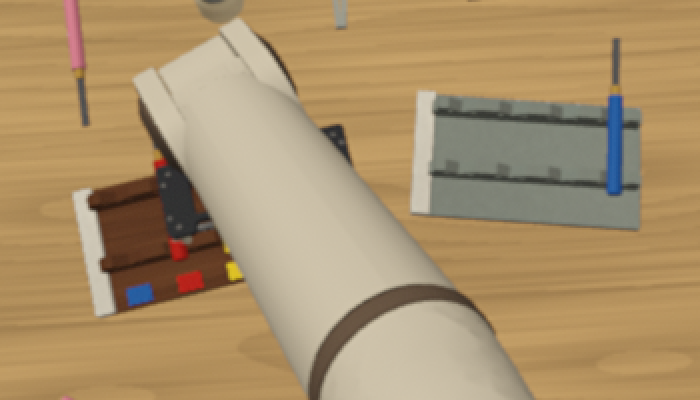

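Blue lies in the last notch pair, handle (613,145) in the crop. Measured, it is at y -91 mm and x -2 mm with yaw error under 0.01. Next is red.

```bash
python3 -m handwheel '[{"angular":[0,0,0],"delta_pos":[-0.05,0.2,0],"grip":0.43},{"angular":[0,0,-0.011],"delta_pos":[-0.1,0.4,0],"grip":0.43},{"angular":[0,0,-0.011],"delta_pos":[-0.15,0.55,0.06],"grip":0.43},{"angular":[0,0,-0.011],"delta_pos":[-0.169,0.572,0.12],"grip":0.43},{"angular":[0,0,-0.011],"delta_pos":[-0.169,0.572,0.2],"grip":0.43},{"angular":[0,0,-0.011],"delta_pos":[-0.169,0.572,0.24],"grip":0.43},{"angular":[0,0,-0.011],"delta_pos":[-0.169,0.572,0.24],"grip":0.43},{"angular":[0,0,-0.011],"delta_pos":[-0.169,0.572,0.24],"grip":0.43},{"angular":[0,0,-0.011],"delta_pos":[-0.169,0.572,0.24],"grip":0.43},{"angular":[0,0,-0.011],"delta_pos":[-0.169,0.572,0.24],"grip":0.43}]'
python3 -c "
from h import *
plan((.4913,.2356,.207,TF))"
```

```text
t: 12.75
eef_pos: [0.491, 0.2368, 0.2518]
ee_rot: [[-0.982, -0.186, 0.001], [-0.186, 0.982, 0.0], [-0.001, 0.0, -1.0]]
contact_force: [-0.0, 0.1, 0.8]
finger_gap: 0.0393
grasp_force: 0.0
now 12.75 [0.491  0.2368 0.2518] gap 0.0393 F [-0.   0.1  0.8]
[-0.    -0.006  0.224] [0.    0.002 0.003]
```

```bash
python3 -m handwheel '[{"angular":[0,0,0],"delta_pos":[0,-0.004,0.07],"grip":0.43},{"angular":[0,0,0],"delta_pos":[0,-0.004,0.14],"grip":0.43},{"angular":[0,0,0],"delta_pos":[0,-0.004,0.2],"grip":0.43},{"angular":[0,0,0],"delta_pos":[0,-0.004,0.224],"grip":0.43},{"angular":[0,0,0],"delta_pos":[0,-0.004,0.224],"grip":0.43},{"angular":[0,0,0],"delta_pos":[0,-0.004,0.224],"grip":0},{"angular":[0,0,0],"delta_pos":[0,-0.004,0.224],"grip":0},{"angular":[0,0,0],"delta_pos":[0,-0.004,0.224],"grip":0},{"angular":[0,0,0],"delta_pos":[0,-0.004,0.224],"grip":0},{"angular":[0,0,0],"delta_pos":[0,-0.004,0.224],"grip":0}]'
python3 -m handwheel '[{"angular":[0,0,0],"delta_pos":[0,0,-0.1],"grip":0},{"angular":[0,0,0],"delta_pos":[0,0,-0.3],"grip":0},{"angular":[0,0,0],"delta_pos":[0,0,-0.5],"grip":0},{"angular":[0,0,0.05],"delta_pos":[0.02,-0.1,-0.51],"grip":0},{"angular":[0,0,0.1],"delta_pos":[0.03,-0.25,-0.51],"grip":0},{"angular":[0,0,0.15],"delta_pos":[0.04,-0.4,-0.51],"grip":0},{"angular":[0,0,0.2],"delta_pos":[0.05,-0.55,-0.51],"grip":0},{"angular":[0,0,0.25],"delta_pos":[0.06,-0.7,-0.51],"grip":0},{"angular":[0,0,0.3],"delta_pos":[0.07,-0.85,-0.51],"grip":0},{"angular":[0,0,0.35],"delta_pos":[0.08,-1,-0.51],"grip":0}]'
python3 -c "
from h import *
d=dst(-.03)
plan((*d,.24,TG),(*d,.207,TG))"
```

```text
t: 14.0
eef_pos: [0.4915, 0.2352, 0.2069]
ee_rot: [[-0.983, -0.186, 0.001], [-0.186, 0.983, -0.001], [-0.0, -0.001, -1.0]]
contact_force: [1.4, -4.7, 5.7]
finger_gap: 0.0171
grasp_force: 25.0
t: 15.25
eef_pos: [0.512, 0.0353, 0.3082]
ee_rot: [[-1.0, -0.012, -0.001], [-0.012, 1.0, 0.0], [0.001, 0.0, -1.0]]
contact_force: [1.1, -0.1, -0.4]
finger_gap: 0.0172
grasp_force: 25.0
now 15.25 [0.512  0.0353 0.3082] gap 0.0172 F [ 1.1 -0.1 -0.4]
[-0.145 -1.306  0.34 ] [ 0.001 -0.002  0.285]
[-0.146 -1.306  0.505] [ 0.001 -0.002  0.285]
```

```bash
python3 -m handwheel '[{"angular":[0,0,0.04],"delta_pos":[-0.02,-0.13,0],"grip":0},{"angular":[0,0,0.08],"delta_pos":[-0.03,-0.26,0],"grip":0},{"angular":[0,0,0.12],"delta_pos":[-0.04,-0.4,0],"grip":0},{"angular":[0,0,0.16],"delta_pos":[-0.05,-0.55,0],"grip":0},{"angular":[0,0,0.2],"delta_pos":[-0.06,-0.7,0],"grip":0},{"angular":[0,0,0.24],"delta_pos":[-0.08,-0.85,0],"grip":0},{"angular":[0,0,0.284],"delta_pos":[-0.1,-0.95,0],"grip":0},{"angular":[0,0,0.284],"delta_pos":[-0.12,-1,0],"grip":0},{"angular":[0,0,0.284],"delta_pos":[-0.12,-1,0],"grip":0},{"angular":[0,0,0.284],"delta_pos":[-0.12,-1,0],"grip":0}]'
python3 -c "
from h import *
d=dst(-.03)
plan((*d,.24,TG),(*d,.207,TG))"
```

```text
t: 16.5
eef_pos: [0.5392, -0.1617, 0.3084]
ee_rot: [[-0.992, 0.127, -0.0], [0.127, 0.992, 0.001], [0.001, 0.001, -1.0]]
contact_force: [1.4, -0.2, -0.6]
finger_gap: 0.0174
grasp_force: 25.0
now 16.5 [ 0.5392 -0.1617  0.3084] gap 0.0174 F [ 1.4 -0.2 -0.6]
[-0.064 -0.314  0.342] [ 0.002 -0.001  0.007]
[-0.065 -0.314  0.507] [ 0.002 -0.001  0.007]
```

```bash
python3 -m handwheel '[{"angular":[0,0,0],"delta_pos":[-0.03,-0.1,0],"grip":0},{"angular":[0,0,0.007],"delta_pos":[-0.05,-0.2,0],"grip":0},{"angular":[0,0,0.007],"delta_pos":[-0.065,-0.314,0],"grip":0},{"angular":[0,0,0.007],"delta_pos":[-0.065,-0.314,0.1],"grip":0},{"angular":[0,0,0.007],"delta_pos":[-0.065,-0.314,0.2],"grip":0},{"angular":[0,0,0.007],"delta_pos":[-0.065,-0.314,0.3],"grip":0},{"angular":[0,0,0.007],"delta_pos":[-0.065,-0.314,0.34],"grip":0},{"angular":[0,0,0.007],"delta_pos":[-0.065,-0.314,0.34],"grip":0},{"angular":[0,0,0.007],"delta_pos":[-0.065,-0.314,0.34],"grip":0},{"angular":[0,0,0.007],"delta_pos":[-0.065,-0.314,0.34],"grip":0}]'
python3 -c "
from h import *
d=dst(-.03)
plan((*d,.207,TG))"
```

```text
t: 17.75
eef_pos: [0.5444, -0.2271, 0.2413]
ee_rot: [[-0.991, 0.132, 0.001], [0.132, 0.991, -0.001], [-0.001, -0.0, -1.0]]
contact_force: [-0.2, 0.1, -0.6]
finger_gap: 0.0174
grasp_force: 25.0
now 17.75 [ 0.5444 -0.2271  0.2413] gap 0.0174 F [-0.2  0.1 -0.6]
[0.003 0.008 0.172] [-0.001  0.003 -0.003]
```

```bash
python3 -m handwheel '[{"angular":[0,0,0],"delta_pos":[0.001,0.007,0.04],"grip":0},{"angular":[0,0,0],"delta_pos":[0.001,0.007,0.08],"grip":0},{"angular":[0,0,0],"delta_pos":[0.001,0.007,0.12],"grip":0},{"angular":[0,0,0],"delta_pos":[0.001,0.007,0.15],"grip":0},{"angular":[0,0,0],"delta_pos":[0.001,0.007,0.163],"grip":0},{"angular":[0,0,0],"delta_pos":[0.001,0.007,0.163],"grip":0},{"angular":[0,0,0],"delta_pos":[0.001,0.007,0.163],"grip":0.3},{"angular":[0,0,0],"delta_pos":[0.001,0.007,0.163],"grip":0.43},{"angular":[0,0,0],"delta_pos":[0.001,0.007,0.163],"grip":0.43},{"angular":[0,0,0],"delta_pos":[0.001,0.007,0.163],"grip":0.43}]'
python3 -m handwheel '[{"angular":[0,0,0],"delta_pos":[0,0,-0.15],"grip":0.43},{"angular":[0,0,0],"delta_pos":[0,0,-0.3],"grip":0.43},{"angular":[0,0,0],"delta_pos":[0,0,-0.45],"grip":0.43},{"angular":[0,0,-0.05],"delta_pos":[0.05,0.15,-0.45],"grip":0.43},{"angular":[0,0,-0.1],"delta_pos":[0.1,0.3,-0.45],"grip":0.43},{"angular":[0,0,-0.15],"delta_pos":[0.15,0.45,-0.45],"grip":0.43},{"angular":[0,0,-0.2],"delta_pos":[0.2,0.6,-0.45],"grip":0.43},{"angular":[0,0,-0.25],"delta_pos":[0.23,0.75,-0.45],"grip":0.43},{"angular":[0,0,-0.3],"delta_pos":[0.26,0.9,-0.45],"grip":0.43},{"angular":[0,0,-0.35],"delta_pos":[0.28,1,-0.45],"grip":0.43}]'
python3 -c "
from h import *
plan((.4966,.1755,.25,TF))"
```

```text
t: 19.0
eef_pos: [0.544, -0.2256, 0.208]
ee_rot: [[-0.991, 0.132, 0.0], [0.132, 0.991, 0.0], [-0.0, 0.0, -1.0]]
contact_force: [-0.9, 0.8, -0.4]
finger_gap: 0.0393
grasp_force: 0.0
t: 20.25
eef_pos: [0.5146, -0.0179, 0.2979]
ee_rot: [[-0.999, -0.045, -0.0], [-0.045, 0.999, 0.0], [0.0, 0.0, -1.0]]
contact_force: [0.8, -0.4, 0.4]
finger_gap: 0.0393
grasp_force: 0.0
now 20.25 [ 0.5146 -0.0179  0.2979] gap 0.0393 F [ 0.8 -0.4  0.4]
[0.046 0.97  0.24 ] [ 0.001  0.    -0.281]
```

```bash
python3 -m handwheel '[{"angular":[0,0,-0.06],"delta_pos":[0.01,0.15,0],"grip":0.43},{"angular":[0,0,-0.12],"delta_pos":[0.02,0.3,0],"grip":0.43},{"angular":[0,0,-0.18],"delta_pos":[0.03,0.45,0],"grip":0.43},{"angular":[0,0,-0.24],"delta_pos":[0.04,0.6,0],"grip":0.43},{"angular":[0,0,-0.281],"delta_pos":[0.046,0.8,0],"grip":0.43},{"angular":[0,0,-0.281],"delta_pos":[0.046,0.94,0],"grip":0.43},{"angular":[0,0,-0.281],"delta_pos":[0.046,0.94,0.1],"grip":0.43},{"angular":[0,0,-0.281],"delta_pos":[0.046,0.94,0.2],"grip":0.43},{"angular":[0,0,-0.281],"delta_pos":[0.046,0.94,0.2],"grip":0.43},{"angular":[0,0,-0.281],"delta_pos":[0.046,0.94,0.2],"grip":0.43}]'
python3 - <<'E'
from h import *
im=snapshot("top");placed(im,["blue","red"])
for a,p in blobs("top",im,"yellow",(130,160,270,300)): print(a,p.mean(0))
cv2.imwrite("pics/t4.png",im[130:330,100:450][:,:,::-1].repeat(2,0).repeat(2,1))
plan((.4966,.1755,.207,TF))
E
```

```text
t: 21.5
eef_pos: [0.498, 0.1675, 0.2584]
ee_rot: [[-0.983, -0.182, 0.0], [-0.182, 0.983, 0.0], [-0.0, 0.0, -1.0]]
contact_force: [0.7, 1.0, 0.4]
finger_gap: 0.0395
grasp_force: 0.0
blue 269 local cen/mid [[-0.0031, -0.0908], [-0.0017, -0.0909]] yaw rel -0.008 L 0.115
red 309 local cen/mid [[-0.0017, -0.0311], [0.0005, -0.0311]] yaw rel 0.001 L 0.117
now 21.55 [0.4982 0.1676 0.2587] gap 0.0397 F [-0.6 -0.2 -0.3]
[0.001 0.04  0.258] [ 0.     0.002 -0.007]
```

View pics/t4.png

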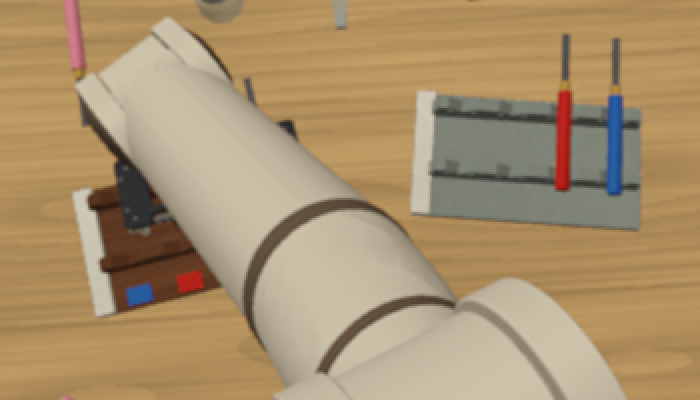

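Red (564,140) and blue (614,145) are settled in the last two notch pairs, both within 2 mm. Next is yellow, the yellow-handled file in the dark rack above the yellow tab.

```bash
python3 -m handwheel '[{"angular":[0,0,-0.007],"delta_pos":[0,0.04,0],"grip":0.43},{"angular":[0,0,-0.007],"delta_pos":[0,0.04,0.07],"grip":0.43},{"angular":[0,0,-0.007],"delta_pos":[0,0.04,0.14],"grip":0.43},{"angular":[0,0,-0.007],"delta_pos":[0,0.04,0.21],"grip":0.43},{"angular":[0,0,-0.007],"delta_pos":[0,0.04,0.258],"grip":0.43},{"angular":[0,0,-0.007],"delta_pos":[0,0.04,0.258],"grip":0.43},{"angular":[0,0,-0.007],"delta_pos":[0,0.04,0.258],"grip":0},{"angular":[0,0,-0.007],"delta_pos":[0,0.04,0.258],"grip":0},{"angular":[0,0,-0.007],"delta_pos":[0,0.04,0.258],"grip":0},{"angular":[0,0,-0.007],"delta_pos":[0,0.04,0.258],"grip":0}]'
python3 -c "
from h import *
d=dst(.03)
plan((*d,.307,TG),(*d,.207,TG))"
```

```text
t: 22.8
eef_pos: [0.4967, 0.1749, 0.2068]
ee_rot: [[-0.983, -0.185, 0.001], [-0.185, 0.983, -0.0], [-0.001, -0.001, -1.0]]
contact_force: [0.5, -2.1, 3.7]
finger_gap: 0.0171
grasp_force: 25.0
now 22.8 [0.4967 0.1749 0.2068] gap 0.0171 F [ 0.5 -2.1  3.7]
[ 0.044 -1.726 -0.5  ] [-0.001  0.002  0.633]
[ 0.044 -1.726  0.   ] [-0.001  0.002  0.633]
```

```bash
python3 -m handwheel '[{"angular":[0,0,0],"delta_pos":[0,0,-0.1],"grip":0},{"angular":[0,0,0],"delta_pos":[0,0,-0.3],"grip":0},{"angular":[0,0,0],"delta_pos":[0,0,-0.5],"grip":0},{"angular":[0,0,0.05],"delta_pos":[0.02,-0.1,-0.51],"grip":0},{"angular":[0,0,0.1],"delta_pos":[0.03,-0.25,-0.51],"grip":0},{"angular":[0,0,0.15],"delta_pos":[0.03,-0.4,-0.51],"grip":0},{"angular":[0,0,0.2],"delta_pos":[0.04,-0.55,-0.51],"grip":0},{"angular":[0,0,0.25],"delta_pos":[0.04,-0.7,-0.51],"grip":0},{"angular":[0,0,0.3],"delta_pos":[0.05,-0.85,-0.51],"grip":0},{"angular":[0,0,0.35],"delta_pos":[0.05,-1,-0.51],"grip":0}]'
python3 -c "
from h import *
d=dst(.03)
plan((*d,.24,TG),(*d,.207,TG))"
```

```text
t: 24.05
eef_pos: [0.5227, -0.0249, 0.3071]
ee_rot: [[-1.0, -0.009, -0.002], [-0.009, 1.0, -0.0], [0.002, -0.0, -1.0]]
contact_force: [0.1, -0.2, -1.3]
finger_gap: 0.0171
grasp_force: 25.0
now 24.05 [ 0.5227 -0.0249  0.3071] gap 0.0171 F [ 0.1 -0.2 -1.3]
[-0.14  -0.707  0.335] [-0.    -0.004  0.28 ]
[-0.14  -0.707  0.5  ] [-0.    -0.004  0.28 ]
```

```bash
python3 -m handwheel '[{"angular":[0,0,0.06],"delta_pos":[-0.03,-0.15,0],"grip":0},{"angular":[0,0,0.12],"delta_pos":[-0.06,-0.3,0],"grip":0},{"angular":[0,0,0.18],"delta_pos":[-0.09,-0.45,0],"grip":0},{"angular":[0,0,0.24],"delta_pos":[-0.12,-0.6,0],"grip":0},{"angular":[0,0,0.28],"delta_pos":[-0.14,-0.7,0],"grip":0},{"angular":[0,0,0.28],"delta_pos":[-0.14,-0.7,0.1],"grip":0},{"angular":[0,0,0.28],"delta_pos":[-0.14,-0.7,0.2],"grip":0},{"angular":[0,0,0.28],"delta_pos":[-0.14,-0.7,0.3],"grip":0},{"angular":[0,0,0.28],"delta_pos":[-0.14,-0.7,0.335],"grip":0},{"angular":[0,0,0.28],"delta_pos":[-0.14,-0.7,0.335],"grip":0}]'
python3 -c "
from h import *
d=dst(.03)
plan((*d,.207,TG))"
```

```text
t: 25.3
eef_pos: [0.553, -0.1626, 0.2408]
ee_rot: [[-0.992, 0.128, -0.001], [0.128, 0.992, 0.0], [0.001, 0.0, -1.0]]
contact_force: [-0.3, 0.5, -0.9]
finger_gap: 0.0172
grasp_force: 25.0
now 25.3 [ 0.553  -0.1626  0.2408] gap 0.0172 F [-0.3  0.5 -0.9]
[ 0.004 -0.018  0.169] [ 0.001 -0.002  0.005]
```

```bash
python3 -m handwheel '[{"angular":[0,0,0.005],"delta_pos":[0.004,-0.018,0.04],"grip":0},{"angular":[0,0,0.005],"delta_pos":[0.004,-0.018,0.08],"grip":0},{"angular":[0,0,0.005],"delta_pos":[0.004,-0.018,0.12],"grip":0},{"angular":[0,0,0.005],"delta_pos":[0.004,-0.018,0.15],"grip":0},{"angular":[0,0,0.005],"delta_pos":[0.004,-0.018,0.163],"grip":0},{"angular":[0,0,0.005],"delta_pos":[0.004,-0.018,0.163],"grip":0},{"angular":[0,0,0.005],"delta_pos":[0.004,-0.018,0.163],"grip":0.3},{"angular":[0,0,0.005],"delta_pos":[0.004,-0.018,0.163],"grip":0.43},{"angular":[0,0,0.005],"delta_pos":[0.004,-0.018,0.163],"grip":0.43},{"angular":[0,0,0.005],"delta_pos":[0.004,-0.018,0.163],"grip":0.43}]'
python3 -m handwheel '[{"angular":[0,0,0],"delta_pos":[0,0,-0.15],"grip":0.43},{"angular":[0,0,0],"delta_pos":[0,0,-0.3],"grip":0.43},{"angular":[0,0,0],"delta_pos":[0,0,-0.45],"grip":0.43},{"angular":[0,0,-0.05],"delta_pos":[0.05,0.15,-0.45],"grip":0.43},{"angular":[0,0,-0.12],"delta_pos":[0.1,0.3,-0.45],"grip":0.43},{"angular":[0,0,-0.2],"delta_pos":[0.14,0.45,-0.45],"grip":0.43},{"angular":[0,0,-0.28],"delta_pos":[0.18,0.6,-0.45],"grip":0.43},{"angular":[0,0,-0.36],"delta_pos":[0.21,0.75,-0.45],"grip":0.43},{"angular":[0,0,-0.44],"delta_pos":[0.24,0.9,-0.45],"grip":0.43},{"angular":[0,0,-0.5],"delta_pos":[0.26,1,-0.45],"grip":0.43}]'
python3 -c "
from h import *
plan((.5136,.1175,.25,TF))"
```

```text
t: 26.55
eef_pos: [0.5519, -0.1662, 0.2088]
ee_rot: [[-0.991, 0.131, 0.0], [0.131, 0.991, -0.0], [-0.0, -0.0, -1.0]]
contact_force: [-0.1, 0.6, -0.0]
finger_gap: 0.0394
grasp_force: 0.0
t: 27.8
eef_pos: [0.525, 0.0423, 0.2977]
ee_rot: [[-0.992, -0.124, -0.002], [-0.124, 0.992, 0.001], [0.002, 0.001, -1.0]]
contact_force: [-0.0, 0.1, 0.6]
finger_gap: 0.0392
grasp_force: 0.0
now 27.8 [0.525  0.0423 0.2977] gap 0.0392 F [-0.   0.1  0.6]
[0.009 0.38  0.239] [ 0.002 -0.004 -0.123]
```

```bash
python3 -m handwheel '[{"angular":[0,0,-0.06],"delta_pos":[0,0.15,0],"grip":0.43},{"angular":[0,0,-0.123],"delta_pos":[0.009,0.3,0],"grip":0.43},{"angular":[0,0,-0.123],"delta_pos":[0.009,0.375,0],"grip":0.43},{"angular":[0,0,-0.123],"delta_pos":[0.009,0.375,0.1],"grip":0.43},{"angular":[0,0,-0.123],"delta_pos":[0.009,0.375,0.2],"grip":0.43},{"angular":[0,0,-0.123],"delta_pos":[0.009,0.375,0.2],"grip":0.43},{"angular":[0,0,-0.123],"delta_pos":[0.009,0.375,0.2],"grip":0.43},{"angular":[0,0,-0.123],"delta_pos":[0.009,0.375,0.2],"grip":0.43},{"angular":[0,0,-0.123],"delta_pos":[0.009,0.375,0.2],"grip":0.43},{"angular":[0,0,-0.123],"delta_pos":[0.009,0.375,0.2],"grip":0.43}]'
python3 - <<'E'
from h import *
im=snapshot("top");placed(im,["blue","red","yellow"])
plan((.5136,.1175,.207,TF))
E
```

```text
t: 29.05
eef_pos: [0.5159, 0.1131, 0.2591]
ee_rot: [[-0.984, -0.179, 0.001], [-0.179, 0.984, 0.0], [-0.001, -0.0, -1.0]]
contact_force: [0.2, 0.5, 0.6]
finger_gap: 0.04
grasp_force: 0.0
blue 267 local cen/mid [[-0.0029, -0.0909], [-0.0017, -0.0909]] yaw rel -0.007 L 0.115
red 310 local cen/mid [[-0.0017, -0.031], [0.0005, -0.031]] yaw rel -0.001 L 0.117
yellow 325 local cen/mid [[0.002, 0.0293], [0.0038, 0.0293]] yaw rel -0.007 L 0.123
now 29.1 [0.5159 0.1131 0.259 ] gap 0.0392 F [-0.9 -0.6 -0.6]
[0.007 0.024 0.26 ] [-0.     0.001 -0.012]
```

```bash
python3 -m handwheel '[{"angular":[0,0,-0.012],"delta_pos":[0.007,0.024,0],"grip":0.43},{"angular":[0,0,-0.012],"delta_pos":[0.007,0.024,0.07],"grip":0.43},{"angular":[0,0,-0.012],"delta_pos":[0.007,0.024,0.14],"grip":0.43},{"angular":[0,0,-0.012],"delta_pos":[0.007,0.024,0.21],"grip":0.43},{"angular":[0,0,-0.012],"delta_pos":[0.007,0.024,0.26],"grip":0.43},{"angular":[0,0,-0.012],"delta_pos":[0.007,0.024,0.26],"grip":0.43},{"angular":[0,0,-0.012],"delta_pos":[0.007,0.024,0.26],"grip":0},{"angular":[0,0,-0.012],"delta_pos":[0.007,0.024,0.26],"grip":0},{"angular":[0,0,-0.012],"delta_pos":[0.007,0.024,0.26],"grip":0},{"angular":[0,0,-0.012],"delta_pos":[0.007,0.024,0.26],"grip":0}]'
python3 -c "
from h import *
d=dst(.09)
plan((*d,.307,TG),(*d,.207,TG))"
```

```text
t: 30.35
eef_pos: [0.514, 0.1171, 0.2072]
ee_rot: [[-0.983, -0.185, 0.001], [-0.185, 0.983, -0.001], [-0.001, -0.001, -1.0]]
contact_force: [-0.5, -1.8, 3.3]
finger_gap: 0.0175
grasp_force: 25.0
now 30.35 [0.514  0.1171 0.2072] gap 0.0175 F [-0.5 -1.8  3.3]
[-0.019 -1.141 -0.498] [-0.001  0.002  0.633]
[-0.018 -1.141  0.002] [-0.001  0.002  0.633]
```

```bash
python3 -m handwheel '[{"angular":[0,0,0],"delta_pos":[0,0,-0.1],"grip":0},{"angular":[0,0,0],"delta_pos":[0,0,-0.3],"grip":0},{"angular":[0,0,0],"delta_pos":[0,0,-0.5],"grip":0},{"angular":[0,0,0.09],"delta_pos":[0,-0.1,-0.5],"grip":0},{"angular":[0,0,0.18],"delta_pos":[0,-0.25,-0.5],"grip":0},{"angular":[0,0,0.27],"delta_pos":[0,-0.4,-0.5],"grip":0},{"angular":[0,0,0.36],"delta_pos":[-0.01,-0.55,-0.5],"grip":0},{"angular":[0,0,0.45],"delta_pos":[-0.01,-0.7,-0.5],"grip":0},{"angular":[0,0,0.54],"delta_pos":[-0.02,-0.85,-0.5],"grip":0},{"angular":[0,0,0.633],"delta_pos":[-0.02,-1,-0.5],"grip":0}]'
python3 -c "
from h import *
d=dst(.09)
plan((*d,.24,TG),(*d,.207,TG))"
```

```text
t: 31.6
eef_pos: [0.5547, -0.08, 0.3061]
ee_rot: [[-0.991, 0.133, -0.001], [0.133, 0.991, 0.0], [0.001, 0.0, -1.0]]
contact_force: [1.5, -0.2, 0.1]
finger_gap: 0.0172
grasp_force: 25.0
now 31.6 [ 0.5547 -0.08    0.3061] gap 0.0172 F [ 1.5 -0.2  0.1]
[-0.043 -0.128  0.33 ] [ 0.    -0.002 -0.004]
[-0.043 -0.128  0.495] [ 0.    -0.002 -0.004]
```

```bash
python3 -m handwheel '[{"angular":[0,0,0],"delta_pos":[-0.02,-0.06,0],"grip":0},{"angular":[0,0,0],"delta_pos":[-0.043,-0.128,0],"grip":0},{"angular":[0,0,0],"delta_pos":[-0.043,-0.128,0.1],"grip":0},{"angular":[0,0,0],"delta_pos":[-0.043,-0.128,0.2],"grip":0},{"angular":[0,0,0],"delta_pos":[-0.043,-0.128,0.3],"grip":0},{"angular":[0,0,0],"delta_pos":[-0.043,-0.128,0.33],"grip":0},{"angular":[0,0,0],"delta_pos":[-0.043,-0.128,0.33],"grip":0},{"angular":[0,0,0],"delta_pos":[-0.043,-0.128,0.33],"grip":0},{"angular":[0,0,0],"delta_pos":[-0.043,-0.128,0.33],"grip":0},{"angular":[0,0,0],"delta_pos":[-0.043,-0.128,0.33],"grip":0}]'
python3 -c "
from h import *
d=dst(.09)
plan((*d,.207,TG))"
```

```text
t: 32.85
eef_pos: [0.5599, -0.1047, 0.2412]
ee_rot: [[-0.992, 0.13, 0.001], [0.13, 0.992, -0.0], [-0.001, -0.0, -1.0]]
contact_force: [-0.2, -0.3, -0.3]
finger_gap: 0.0174
grasp_force: 25.0
now 32.85 [ 0.5599 -0.1047  0.2412] gap 0.0174 F [-0.2 -0.3 -0.3]
[ 0.    -0.009  0.171] [-0.     0.002  0.002]
```

```bash
python3 -m handwheel '[{"angular":[0,0,0],"delta_pos":[0,-0.008,0.04],"grip":0},{"angular":[0,0,0],"delta_pos":[0,-0.008,0.08],"grip":0},{"angular":[0,0,0],"delta_pos":[0,-0.008,0.12],"grip":0},{"angular":[0,0,0],"delta_pos":[0,-0.008,0.15],"grip":0},{"angular":[0,0,0],"delta_pos":[0,-0.008,0.163],"grip":0},{"angular":[0,0,0],"delta_pos":[0,-0.008,0.163],"grip":0},{"angular":[0,0,0],"delta_pos":[0,-0.008,0.163],"grip":0.3},{"angular":[0,0,0],"delta_pos":[0,-0.008,0.163],"grip":0.43},{"angular":[0,0,0],"delta_pos":[0,-0.008,0.163],"grip":0.43},{"angular":[0,0,0],"delta_pos":[0,-0.008,0.163],"grip":0.43}]'
python3 -m handwheel '[{"angular":[0,0,0],"delta_pos":[0,0,-0.15],"grip":0.43},{"angular":[0,0,0],"delta_pos":[0,0,-0.3],"grip":0.43},{"angular":[0,0,0],"delta_pos":[0,0,-0.5],"grip":0.43},{"angular":[0,0,0],"delta_pos":[0.05,0.15,-0.6],"grip":0.43},{"angular":[0,0,0],"delta_pos":[0.1,0.3,-0.6],"grip":0.43},{"angular":[0,0,0],"delta_pos":[0.15,0.5,-0.6],"grip":0.43},{"angular":[0,0,0],"delta_pos":[0.2,0.7,-0.6],"grip":0.43},{"angular":[0,0,0],"delta_pos":[0.25,0.9,-0.6],"grip":0.43},{"angular":[0,0,0],"delta_pos":[0.25,1,-0.6],"grip":0.43},{"angular":[0,0,0],"delta_pos":[0.25,1,-0.6],"grip":0.43}]'
python3 - <<'E'
from h import *
im=snapshot("top");placed(im,list(HUE))
cv2.imwrite("pics/t5.png",im[:260,100:500][:,:,::-1].repeat(2,0).repeat(2,1))
s=snapshot("scene");cv2.imwrite("pics/s5.png",cv2.resize(s[130:310,140:340],(667,600),interpolation=cv2.INTER_CUBIC)[:,:,::-1])
E
```

```text
t: 34.1
eef_pos: [0.5595, -0.1063, 0.2081]
ee_rot: [[-0.992, 0.13, 0.0], [0.13, 0.992, 0.0], [-0.0, 0.0, -1.0]]
contact_force: [-0.2, 0.2, 1.1]
finger_gap: 0.0391
grasp_force: 0.0
t: 35.35
eef_pos: [0.5357, 0.1005, 0.3283]
ee_rot: [[-0.992, 0.126, 0.0], [0.126, 0.992, 0.001], [-0.0, 0.001, -1.0]]
contact_force: [-0.1, -0.1, 0.9]
finger_gap: 0.0394
grasp_force: 0.0
red 310 local cen/mid [[-0.0016, -0.031], [0.0005, -0.031]] yaw rel -0.001 L 0.117
yellow 325 local cen/mid [[0.002, 0.0293], [0.0038, 0.0293]] yaw rel -0.007 L 0.123
blue 266 local cen/mid [[-0.0031, -0.0909], [-0.0017, -0.0909]] yaw rel -0.006 L 0.115
```

View pics/t5.png

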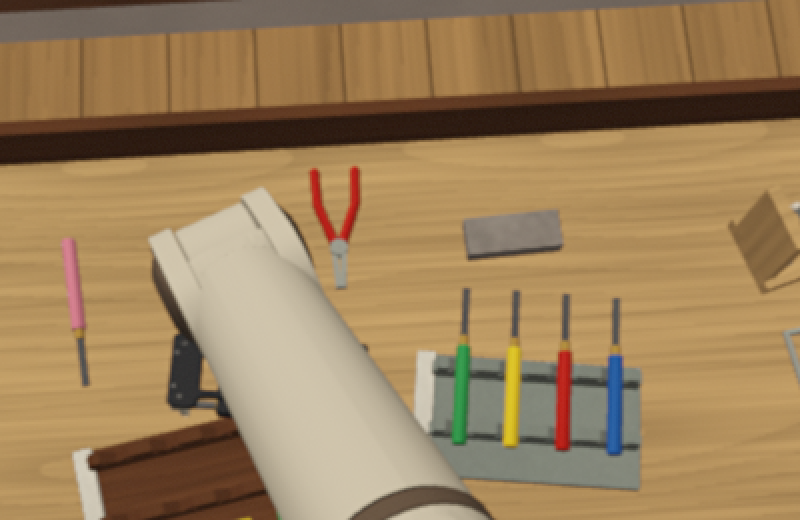

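View pics/s5.png

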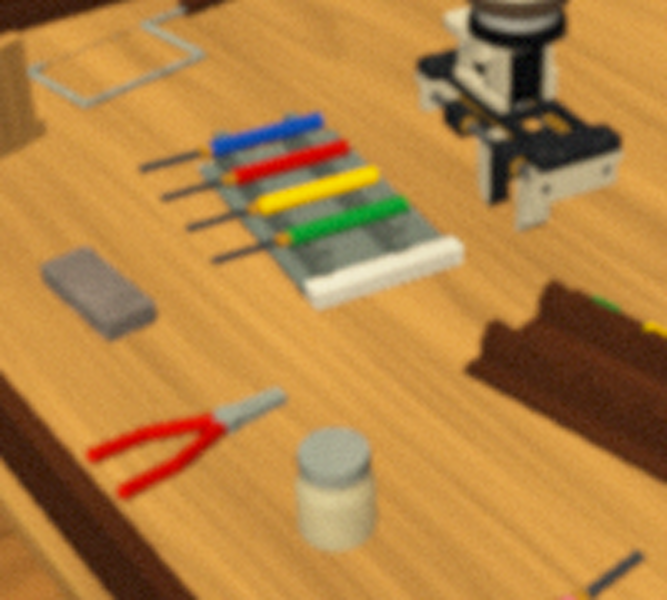

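All four lie square in the grey rack. From the white block, green (461,395), yellow (513,397), red (564,400) and blue (614,405) run in reversed order. The pliers, jar and stone look undisturbed, and the gripper is clear.

```bash
python3 -c "
from plant import workorder
print(workorder.job_done())"
```

```text
the job is handed in; nothing more can be done
None
```

The four files are in the grey rack in reverse order (green, yellow, red, blue from the white end block), settled in their notches, with the pliers, jar and stone left alone; I handed the job in at about 35 s on the robot's clock, and no verdict was returned.

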